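# Spot-check a dry block heater under its closed lid

### The job

First lower the heater's open lid gently until it is fully closed. Then take the thermometer probe out of its stand, pass it upright through the round port in the lid and press its tip gently onto the measuring spot of the block below, until the sprung tip is pushed about halfway in. Finish while holding it there, still and upright, for the reading; do not disturb the glassware and the timer around it.

Things in the scene. Friction and masses are not known exactly. Their poses are not given: they have to be found in the camera images.
- heater: White dry block heater (fixed), housing 150 mm in x, 170 mm in y, rim 82 mm high, with a sloping console on its front (-x) side that reaches to x = -122 mm. Origin: centre of the housing's underside on the bench; x points from the console to the hinge side, z up.
- block: Aluminium block fixed in the housing, top face 50 mm above the bench, with 8 vial wells (5 hold vials, which end 4 mm below the rim) and the measuring spot in its middle. Same origin and axes as the heater.
- spot (a point): The marked measuring spot: centre of the floor of a round recess 18 mm wide and 3 mm deep in the middle of the block's top, 47 mm above the bench. Directly below the port when the lid is closed.
- lid (a joint): Hinge angle of the clear lid, rad: 0 fully closed (level on the rim), about 1.0 to 1.4 open at the start. Its friction hinge holds it at any angle; it takes 1 to 2 N at the free edge to lower it.
- lid_hinge (a point): Middle of the lid's hinge line, at the rear (heater x = +75 mm), 83 mm above the bench; the hinge line runs along the heater's y. Axes turn with the lid: -x points from the hinge to the free edge, z out of its outer (upper) face.
- lid_tab (a point): Middle of the upper face of the grey tab (26 x 64 x 5 mm) on the lid's free edge, 155 mm from the hinge line, flush with the clear plate. The clear plate, with aluminium edge strips, is 150 x 170 mm, 5 mm thick, its underside in the plane of the hinge line; the tab ends 168 mm from the hinge line.
- port (a point): Centre of the mouth of the port, a round hole 16 mm wide through the lid with a white collar (27 mm wide, 4 mm high), 75 mm from the hinge line. The mouth is 92 mm above the bench when the lid is closed. Axes as lid_hinge.
- probe: Cordless contact thermometer, 110 g: light grey rounded handle 22 mm (x) by 28 mm (y) by 95 mm tall (z), below it a steel sheath 8 mm wide that ends 64 mm below the handle, and a copper sprung tip. Origin: centre of the handle's underside; z up along the handle, x from the display to the back. It stands upright in its stand, the handle's underside 100 mm above the bench, at any yaw within 0.6 rad.
- tip_end (a point): Centre of the end face of the sprung tip (6.6 mm wide), 80 mm below the handle's underside when not pushed in; it moves with the tip.
- sensor_tip (a joint): How far the sprung tip is pushed into the sheath, m: 0 free, 0.010 at the stop. The spring gives 0.8 N at 0 and 4 N per 10 mm more (2.8 N at halfway).
- probe_stand: Fixed stand for the probe: grey round foot 76 mm wide and an upright steel tube, flared to 34 mm at the top, 100 mm tall, bore about 12 mm. Origin: centre of the underside of the foot; the probe's sheath hangs in the tube.
- flask: Conical flask, 50 mm wide, 76 mm tall, loose bystander. Origin: centre of its underside.
- beaker: Small beaker, 45 mm wide, 58 mm tall, loose bystander. Origin: centre of its underside.
- loose_vial: Capped vial standing on the bench, 20 mm wide, 54 mm tall, loose bystander. Origin: centre of its underside.
- timer: Lab timer lying flat, 58 x 62 x 20 mm, loose bystander. Origin: centre of its underside.
Mind the look-alikes: they are no part of the job. Of the things shaped like the probe, the grey one is meant.

How it is judged:
By the outcome, as a careful person would: the job done as asked, in the order asked, and still so for the second after the job is handed in, while the arm keeps its last pose, push and grip.
It also fails if it takes over 64 s, if anything falls off the work surface, if the arm or the gripper's body presses on something with over 40 N, if the wrist force passes 120 N, or if a joint passes its speed limit or range.

### The arm

A 6-joint arm with a two-finger parallel gripper is mounted at the origin on a cart in front of the work surface, level with it; the furniture and walls round the work are solid. World frame = base frame: x ahead of the robot, y to its left, z up, the work surface at z = 0. Lengths are in m, angles in rad, forces in N, time in s.
With the tool pointing down it reaches from about 0.375 to 0.9 m from the base axis. Payload 3.1 kg.
Tool frame: the origin (TCP) lies midway between the tips of the shut fingers; the grasp point (between the pads) lies 19 mm behind it (manip.grip_depth is the distance from the TCP to the grasp point, in m); z points along the fingers, y is the line along which they close (so a half turn about z gives the same grasp; the last joint's range is limited). The gripper opens to 85 mm and grips with 20 to 120 N. Pads are 22 mm wide; open, the fingers measure 114 mm over their backs; the gripper's body (76 mm by 85 mm) begins 54 mm behind the grasp point. The pads swing forward as they close: fully open they stand 13 mm farther back than shut.
Start: joints at [-1.294, 0.527, 1.433, -0, 1.181, -0.178], TCP at [0.275, -0.561, 0.231] pointing down, gripper open.
Joint ranges: [-3.08, 3.08], [-0.75, 2.2], [0.22, 2.44], [-1.43, 4.57], [0, 2.65], [-2.85, 2.85]. Speed limits (rad/s): [2.79, 2.79, 3.14, 3.14, 3.14, 3.14].

### API

Orientations are given as a unit quaternion [x, y, z, w].
In Python, from station import telemetry, snapshot, manip gives the robot as it stands. The module is installed in compiled form; this text tells all that it offers.
- The arm moves only by the shell command python3 -m crank 'ROWS' [OPENING] [FORCE]. ROWS is text: rows parted by semicolons, each of 6 numbers parted by spaces: the shift along the tool's x, y, z as a fraction of full scale, then the turn, a rotation vector about the tool's x, y, z as a fraction of full scale. A call has exactly 5 rows; each row shifts and turns the commanded pose from where the row before left it, along the tool's axes as they then stand; what a row does not reach is not made up. Full scale, the value 1, is 4 cm for a shift and 90 degrees for a turn. A row lasts 1/10 s, in which the tool goes at most 50 mm and 8.59 degrees, less where a joint would pass 70% of its speed; a pose out of reach is approached as far as the arm can. A call with a number of a shift or a turn outside -1 to 1 is refused whole. A call with a gripper value outside its range is refused whole. OPENING is the opening, from -1 (shut) to 1 (fully open), set as the call begins (- or left out, the last holds). The fingers move at their own pace and stop on an object; FORCE is the grip in N (left out, the last holds). Time passes only in rows, so rows that do not move let the fingers close, or fill a call up. It gives the time, the measured TCP pose, the force, the opening and the grip force at its end, in the units of the state.
- telemetry.sense(): the state, without advancing time (a new reading comes with each control period).
- snapshot(name): name is "side" or "top" or "wrist"; returns a dict with "image" (400x640x3 uint8, red, green, blue), "depth" (400x640 float32, m along the optical axis (not along the pixel's ray), 0 where there is no reading), "camera_matrix" (3x3 intrinsics, pixels), "rvec" (rotation vector, rad) and "tvec" (3), from world to camera coordinates, as OpenCV has them. Camera axes: x right, y down, z forward; pixel columns grow to the right and rows downward; lengths in m; the calibration is good to about 2 mm. A picture is of the moment at which its call begins.
- manip.sign_off(): hands the job in; it is judged then, once.
The state is a dict: "t": time; "q": joint angles; "qd": joint speeds; "tau": joint torques, N m; "tcp_pos": TCP position; "tool_rot": TCP orientation; "force": force on the tool from outside, world axes, zero at the start; "ft_torque": the same for the moment, N m; "finger_gap": opening from 0.0 (shut) to 1.0 (fully open); "gripper_force": force on a finger pad.
Only numpy, scipy, OpenCV 4.12 (cv2) and the standard library are available. Lean on these libraries where they do the work, as an engineer would, in place of code of your own. Each camera call takes 0.05 s, during which the arm holds its last target. There are 200 camera calls.

## Working session

There is one attempt and no reset: what is moved stays moved. The work goes in short steps, Python scripts to look and compute and a shell command to move; the robot and the scene stay as the last step left them, time stands still between calls to the robot, and variables do not carry over. Pictures are saved under pics/ and viewed, at most 10 in all, crops included, and the job is handed in when it is done.

```bash
mkdir -p pics
cat > h.py <<'E'
import numpy as np, cv2
from scipy.spatial.transform import Rotation as R
from station import telemetry, snapshot, manip
def shot(n, f=None):
    s=snapshot(n); s['Rm']=cv2.Rodrigues(np.array(s['rvec'],float))[0]; s['t']=np.array(s['tvec'],float).ravel()
    if f: cv2.imwrite('pics/'+f, s['image'][:,:,::-1])
    np.savez('/tmp/%s.npz'%n, **{k:s[k] for k in('image','depth','camera_matrix','Rm','t')})
    return s
def load(n): return dict(np.load('/tmp/%s.npz'%n))
def cloud(s):
    K=s['camera_matrix'];d=s['depth'];v,u=np.mgrid[:400,:640]
    P=np.stack([(u-K[0,2])/K[0,0]*d,(v-K[1,2])/K[1,1]*d,d],-1)
    W=(P-s['t'])@s['Rm']; W[d==0]=np.nan
    return W
def st():
    s=telemetry.sense(); Rt=R.from_quat(s['tool_rot']).as_matrix()
    return s,np.array(s['tcp_pos']),Rt
def proj(s,p):
    c=s['Rm']@np.array(p)+s['t']; q=s['camera_matrix']@c; return q[:2]/q[2]
E
python3 - <<'E'
from h import *
for n in('top','side'):
    s=shot(n,n+'0.png'); print(n,s['camera_matrix'].tolist(),(-s['Rm'].T@s['t']).round(3))
s,p,Rt=st(); print(s['t'],p,Rt.round(3).tolist(),s['force'],s['finger_gap'])
E
```

```text
top [[368.7342437969463, 0.0, 323.40657707121426], [0.0, 368.7342437969463, 191.86047035413324], [0.0, 0.0, 1.0]] [ 0.242 -0.047  1.3  ]
side [[448.7048007416102, 0.0, 314.12567898581], [0.0, 448.7048007416102, 198.76270099063234], [0.0, 0.0, 1.0]] [ 0.287 -1.152  1.009]
0.1 [ 0.2743871  -0.56083611  0.23043078] [[0.898, 0.439, -0.001], [0.439, -0.898, 0.002], [0.0, -0.002, -1.0]] [0.53991793 0.12342768 0.08042017] 1.0004501751451922
```

View pics/top0.png

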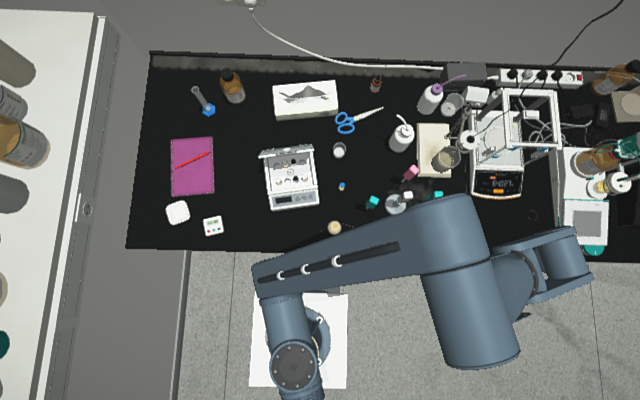

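View pics/side0.png

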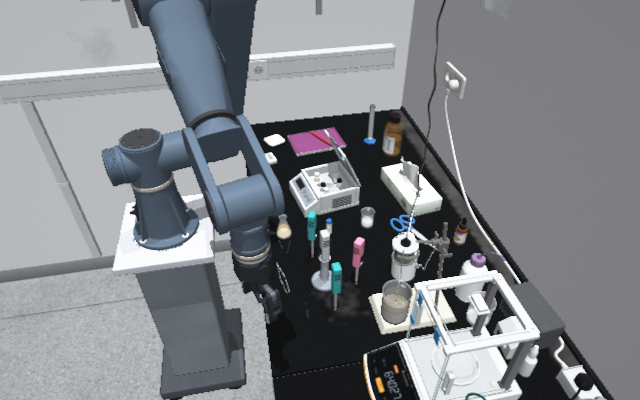

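Side view: the heater is at about (327,187), with its open lid edge at (345,165). Things shaped like the probe are teal (311,225), grey (324,245) with its foot at (322,282), teal (337,280) and pink (358,252). By the description I want the grey one. Bystanders: flask (284,230), beaker (367,217), vial (329,226) and timer (270,158). In the top view the heater is at (291,178) and the grey probe's foot at about (396,203). I'll check with a close crop.

Run:
```python
from h import *
s=load('side'); cv2.imwrite('pics/c1.png',cv2.resize(s['image'][140:300,260:400,::-1],None,fx=3.7,fy=3.7,interpolation=cv2.INTER_CUBIC))
W=cloud(s)
for n,(u,v) in dict(grey=(324,240),greyfoot=(314,284),teal1=(311,222),teal2=(337,278),pink=(358,248),flask=(284,232),beaker=(367,217),vial=(329,228),heaterfront=(305,195),lidtop=(343,152)).items(): print(n,W[v,u].round(3))
T=cloud(load('top'))
for n,(u,v) in dict(tealA=(373,203),pink=(411,173),greyfoot=(396,203),heater=(291,178),timer=(213,226)).items(): print('top',n,T[v,u].round(3))
```

```text
grey [ 0.459 -0.339  0.181]
greyfoot [ 0.431 -0.338  0.01 ]
teal1 [ 0.443 -0.239  0.157]
teal2 [ 0.471 -0.439  0.143]
pink [ 0.545 -0.365  0.16 ]
flask [ 0.375 -0.132  0.03 ]
beaker [ 0.642 -0.136  0.049]
vial [ 0.518 -0.139  0.028]
heaterfront [0.466 0.004 0.057]
lidtop [ 0.589 -0.009  0.222]
top tealA [ 0.438 -0.222  0.166]
top pink [ 0.542 -0.346  0.154]
top greyfoot [ 0.459 -0.317  0.06 ]
top heater [0.536 0.046 0.052]
top timer [0.366 0.311 0.016]
```

View pics/c1.png

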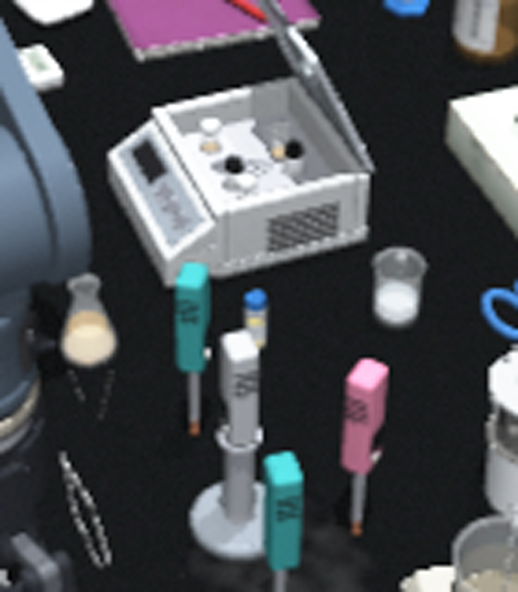

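The crop confirms the choice: the light grey probe is the only one in a stand, at crop (240,380). Two teal probes, at (190,320) and (285,510), and a pink one at (365,420) are the decoys. The lid stands open at (320,80). Next I'll measure the geometry.

Run:
```python
from h import *
for n in('side','top'):
    s=load(n); W=cloud(s); x,y,z=W[...,0],W[...,1],W[...,2]
    m=(x>.4)&(x<.75)&(y>-.1)&(y<.17)&(z>.076)&(z<.087)
    P=W[m].astype(np.float32); print(n,'rim',len(P),cv2.minAreaRect(P[:,:2]), np.median(P[:,2]))
    m=(x>.4)&(x<.8)&(y>-.1)&(y<.17)&(z>.095)&(z<.35); P=W[m]; v,u=np.where(m)
    print('lid',len(P),P.min(0).round(3) if len(P) else '',P.max(0).round(3) if len(P) else '')
    i=np.argsort(-P[:,2])[::max(1,len(P)//25)]
    for k in i: print(u[k],v[k],P[k].round(3),s['image'][v[k],u[k]])
# probe
    m=(x>.42)&(x<.5)&(y>-.375)&(y<-.28)&(z>.105)&(z<.21); P=W[m]; 
    print('probe',len(P),np.round(np.percentile(P,[0,2,50,98,100],axis=0),3).tolist())
    P=P[P[:,2]>.19]; print('top',len(P),P.round(3).tolist()[:40])
    m=(x>.38)&(x<.54)&(y>-.40)&(y<-.26)&(z>.004)&(z<.016); P=W[m]; print('foot',len(P),P.min(0),P.max(0)) 
    for nm,c in dict(t1=(.443,-.23),t2=(.471,-.43),p=(.545,-.355)).items():
        m=(abs(x-c[0])<.035)&(abs(y-c[1])<.035)&(z>.06); P=W[m]
        if len(P): print(nm,len(P),P.min(0).round(3),P.max(0).round(3))
```

```text
Traceback (most recent call last):
cv2.error: OpenCV(4.12.0) /io/opencv/modules/imgproc/src/convhull.cpp:143: error: (-215:Assertion failed) total >= 0 && (depth == CV_32F || depth == CV_32S) in function 'convexHull'
```

Run:
```python
from h import *
for n in('side','top'):
    s=load(n); W=cloud(s); x,y,z=W[...,0],W[...,1],W[...,2]
    m=(x>.4)&(x<.75)&(y>-.1)&(y<.17)&(z>.076)&(z<.087)
    P=W[m].astype(np.float32); print(n,'rim',len(P),cv2.minAreaRect(np.ascontiguousarray(P[:,:2])), np.median(P[:,2]))
    m=(x>.4)&(x<.8)&(y>-.1)&(y<.17)&(z>.095)&(z<.35); P=W[m]; v,u=np.where(m)
    print('lid',len(P),P.min(0).round(3) if len(P) else '',P.max(0).round(3) if len(P) else '')
    i=np.argsort(-P[:,2])[::max(1,len(P)//25)]
    for k in i: print(u[k],v[k],P[k].round(3),s['image'][v[k],u[k]])
# probe
    m=(x>.42)&(x<.5)&(y>-.375)&(y<-.28)&(z>.105)&(z<.21); P=W[m]; 
    if len(P):
        print('probe',len(P),np.round(np.percentile(P,[0,2,50,98,100],axis=0),3).tolist())
        P=P[P[:,2]>.19]; print('top',len(P),P.round(3).tolist()[:40])
    m=(x>.38)&(x<.54)&(y>-.40)&(y<-.26)&(z>.004)&(z<.016); P=W[m]; print('foot',len(P),P.min(0),P.max(0)) 
    for nm,c in dict(t1=(.443,-.23),t2=(.471,-.43),p=(.545,-.355)).items():
        m=(abs(x-c[0])<.035)&(abs(y-c[1])<.035)&(z>.06); P=W[m]
        if len(P): print(nm,len(P),P.min(0).round(3),P.max(0).round(3))
```

```text
side rim 542 ((0.5615335702896118, 0.05038817971944809), (0.15540266036987305, 0.1759108304977417), 10.793353080749512) 0.080978446
lid 280 [ 0.56  -0.034  0.095] [0.648 0.143 0.24 ]
330 135 [0.564 0.069 0.24 ] [155 136 161]
331 137 [0.566 0.061 0.237] [154 147 163]
337 145 [0.577 0.021 0.23 ] [112  89 111]
326 131 [0.563 0.124 0.223] [244 244 250]
325 131 [0.56  0.127 0.221] [242 241 248]
341 151 [0.585 0.001 0.219] [250 252 254]
335 144 [0.576 0.047 0.218] [88 88 95]
336 146 [0.579 0.042 0.213] [87 87 94]
335 145 [0.58  0.061 0.205] [101  92 105]
347 161 [ 0.598 -0.029  0.2  ] [149 154 162]
335 146 [0.582 0.072 0.194] [118 111 125]
344 158 [0.597 0.004 0.189] [148 154 157]
342 156 [0.596 0.028 0.181] [147 154 159]
348 164 [ 0.606 -0.013  0.176] [126 130 138]
337 150 [0.592 0.083 0.169] [ 91  96 101]
350 168 [ 0.612 -0.017  0.162] [125 128 135]
352 171 [ 0.616 -0.027  0.157] [148 153 160]
351 170 [ 0.617 -0.012  0.15 ] [122 125 132]
350 169 [0.617 0.    0.145] [104 108 113]
340 156 [0.606 0.092 0.137] [ 93  99 103]
344 162 [0.613 0.063 0.13 ] [ 99 104 110]
349 169 [0.622 0.029 0.124
[... 3460 characters left out ...]
2], [0.468, -0.332, 0.192], [0.467, -0.334, 0.196], [0.468, -0.338, 0.195], [0.464, -0.314, 0.192], [0.464, -0.316, 0.193], [0.464, -0.319, 0.196], [0.464, -0.322, 0.197], [0.465, -0.326, 0.193], [0.464, -0.328, 0.194], [0.465, -0.331, 0.194], [0.465, -0.335, 0.193], [0.461, -0.313, 0.192], [0.461, -0.316, 0.196], [0.461, -0.32, 0.192], [0.462, -0.323, 0.192], [0.461, -0.325, 0.197], [0.461, -0.328, 0.196], [0.462, -0.332, 0.191], [0.462, -0.335, 0.192]]
foot 267 [ 0.42023061 -0.39141588  0.00403043] [ 0.5399495  -0.26444116  0.01572867]
t1 112 [ 0.435 -0.237  0.088] [ 0.463 -0.208  0.178]
t2 89 [ 0.464 -0.439  0.086] [ 0.483 -0.412  0.178]
p 130 [ 0.535 -0.365  0.084] [ 0.563 -0.336  0.18 ]
```

Run:
```python
from h import *
from scipy.optimize import minimize
A=[cloud(load(n)) for n in('side','top')]
for W in A:
    x,y,z=W[...,0],W[...,1],W[...,2]
    # heater rim outline -> pose
    P=W[(x>.4)&(x<.75)&(y>-.1)&(y<.17)&(z>.1)&(z<.26)]; 
    for _ in range(4):
        c=P.mean(0); n=np.linalg.svd(P-c)[2][2]; n*=np.sign(n[0]); r=(P-c)@n; P=P[abs(r)<max(.002,2*r.std())]
    print('lid n',n.round(3),'theta',np.arctan2(np.hypot(n[0],n[1]),n[2]),'yaw',np.arctan2(n[1],n[0]),'c',c.round(4),r.std(),len(P))
    # hinge line in plane at z=.083..: along n-horizontal
    h=n[:2]/np.hypot(*n[:2]); print('  surface at z=.083 along h:', ((n@c-n[2]*.083)/np.hypot(*n[:2])))
    P=W[(x>.4)&(x<.75)&(y>-.1)&(y<.17)&(z>.078)&(z<.086)].astype(np.float32)
    print('  rim',cv2.minAreaRect(np.ascontiguousarray(P[:,:2])))
    tall=(x>.3)&(x<.75)&(y>-.5)&(y<.3)&(z>.2)&(z<.6); Q=W[tall]; g={}
    for q in Q: k=tuple((q[:2]//.05*.05).round(2)); g[k]=max(g.get(k,0),round(q[2],2))
    print('  tall',g)
P=np.vstack([W[(abs(W[...,0]-.463)<.03)&(abs(W[...,1]+.327)<.03)&(W[...,2]>.12)&(W[...,2]<.21)] for W in A]); P=P[:,:2].astype(np.float32)
print('probe',len(P),cv2.minAreaRect(P))
for W in A:
    Q=W[(abs(W[...,0]-.463)<.03)&(abs(W[...,1]+.327)<.03)&(W[...,2]>.12)&(W[...,2]<.21)][:,:2].astype(np.float32); print(len(Q),cv2.minAreaRect(np.ascontiguousarray(Q)))
```

```text
lid n [0.899 0.161 0.409] theta 1.1499792014282457 yaw 0.1768979884872537 c [0.5973 0.045  0.1728] 0.000740007438767195 222
  surface at z=.083 along h: 0.6360706887354023
  rim ((0.5616728067398071, 0.05041472613811493), (0.15511921048164368, 0.1759108304977417), 10.793353080749512)
  tall {(np.float64(0.3), np.float64(-0.2)): np.float64(0.6), (np.float64(0.3), np.float64(-0.15)): np.float64(0.56), (np.float64(0.6), np.float64(-0.5)): np.float64(0.6), (np.float64(0.55), np.float64(0.1)): np.float64(0.22), (np.float64(0.3), np.float64(-0.5)): np.float64(0.6), (np.float64(0.55), np.float64(0.05)): np.float64(0.24), (np.float64(0.55), np.float64(0.0)): np.float64(0.24), (np.float64(0.55), np.float64(-0.05)): np.float64(0.22), (np.float64(0.7), np.float64(-0.3)): np.float64(0.2), (np.float64(0.7), np.float64(-0.35)): np.float64(0.2), (np.float64(0.7), np.float64(-0.5)): np.float64(0.32), (np.float64(0.65), np.float64(-0.5)): np.float64(0.3), (np.float64(0.6), np.float64(-0.45)): np.float64(0.27), (np.float64(0.55), np.float64(-0.5)): np.float64(0.29)}
lid n [0.893 0.156 0.421] theta 1.1
[... 622 characters left out ...]
5)): np.float64(0.29), (np.float64(0.55), np.float64(-0.05)): np.float64(0.22), (np.float64(0.55), np.float64(0.0)): np.float64(0.24), (np.float64(0.55), np.float64(0.05)): np.float64(0.24), (np.float64(0.55), np.float64(0.1)): np.float64(0.22), (np.float64(0.3), np.float64(-0.5)): np.float64(0.6), (np.float64(0.3), np.float64(-0.45)): np.float64(0.6)}
probe 370 ((0.46406564116477966, -0.32604724168777466), (0.023389378562569618, 0.03146080672740936), 7.139683723449707)
249 ((0.4628440737724304, -0.32632067799568176), (0.02189437858760357, 0.03028748743236065), 14.605627059936523)
121 ((0.46342653036117554, -0.32467785477638245), (0.0285569466650486, 0.022456839680671692), 88.74829864501953)
```

The plan for the lid is to reach behind its tab with shut fingers and push it down along its arc. First I'll lift, align the tool with the heater's yaw (about 10.2°), and cross over above everything.

```bash
python3 -m crank '0 0 -1 0 0 0.088; 0 0 -1 0 0 0.088; 0 0 -0.5 0 0 0; 0 0 0 0 0 0; 0 0 0 0 0 0' -1
python3 -m crank '0.5625 -0.6875 0 0 0 0; 0.5625 -0.6875 0 0 0 0; 0.5625 -0.6875 0 0 0 0; 0.5625 -0.6875 0 0 0 0; 0.5625 -0.6875 0 0 0 0'
python3 -m crank '0.5625 -0.6875 0 0 0 0; 0.5625 -0.6875 0 0 0 0; 0.5625 -0.6875 0 0 0 0; 0.5625 -0.6875 0 0 0 0; 0.5625 -0.6875 0 0 0 0'
```

```text
t: 0.6
tcp_pos: [0.2744, -0.5609, 0.3307]
tool_rot: [0.996, 0.089, -0.0, -0.001]
force: [-0.2, -0.0, 0.4]
finger_gap: 0.145
gripper_force: 0.0
t: 1.1
tcp_pos: [0.3607, -0.4037, 0.3288]
tool_rot: [0.996, 0.089, -0.001, -0.002]
force: [0.8, 0.2, -0.1]
finger_gap: 0.001
gripper_force: 0.0
t: 1.6
tcp_pos: [0.4467, -0.2487, 0.329]
tool_rot: [0.996, 0.089, -0.002, -0.002]
force: [0.9, 0.1, 0.2]
finger_gap: 0.001
gripper_force: 0.0
```

```bash
python3 -m crank '0.5625 -0.6875 0 0 0 0; 0.5625 -0.6875 0 0 0 0; 0.5625 -0.6875 0 0 0 0; 0.5625 -0.6875 0 0 0 0; 0.5625 -0.6875 0 0 0 0'
python3 -m crank '0.5625 -0.6875 0 0 0 0; 0.5625 -0.6875 0 0 0 0; 0.5625 -0.6875 0 0 0 0; 0.5625 -0.6875 0 0 0 0; 0.5625 -0.6875 0 0 0 0'
python3 -m crank '0 0 0 0 0 0;0 0 0 0 0 0; 0 0 0 0 0 0; 0 0 0 0 0 0; 0 0 0 0 0 0'
python3 - <<'E'
from h import *
for n in('top','side'):
    s=shot(n); W=cloud(s); x,y,z=W[...,0],W[...,1],W[...,2]
    c=proj(s,[.57,.045,.2]).astype(int); u,v=c; cv2.imwrite('/tmp/%s.png'%n,cv2.resize(s['image'][v-65:v+65,u-65:u+65,::-1],(400,400),interpolation=cv2.INTER_CUBIC))
cv2.imwrite('pics/l1.png',np.hstack([cv2.imread('/tmp/top.png'),cv2.imread('/tmp/side.png')]))
s,p,Rt=st(); print(p,Rt.round(3).tolist())
H=np.array([.6365,.0635,.083]); h=np.array([.984,.177,0]); e=np.array([-.177,.984,0])
d=p-H; print('h,e,z',d@h,d@e,d[2])
E
```

```text
t: 2.1
tcp_pos: [0.5328, -0.0938, 0.3289]
tool_rot: [0.996, 0.089, -0.002, -0.001]
force: [0.7, -0.2, -0.3]
finger_gap: -0.005
gripper_force: 0.0
t: 2.6
tcp_pos: [0.6191, 0.0611, 0.3284]
tool_rot: [0.996, 0.089, -0.003, -0.0]
force: [1.0, -0.5, 0.2]
finger_gap: -0.0
gripper_force: 0.0
t: 3.1
tcp_pos: [0.6195, 0.0586, 0.3313]
tool_rot: [0.996, 0.088, -0.0, 0.0]
force: [-0.5, 0.3, 0.1]
finger_gap: -0.001
gripper_force: 0.0
[0.6196892  0.05886384 0.33149707] [[0.984, 0.176, 0.0], [0.176, -0.984, -0.0], [0.0, 0.0, -1.0]]
h,e,z -0.017362429604711616 -0.001586470232992734 0.24849707293476098
```

View pics/l1.png

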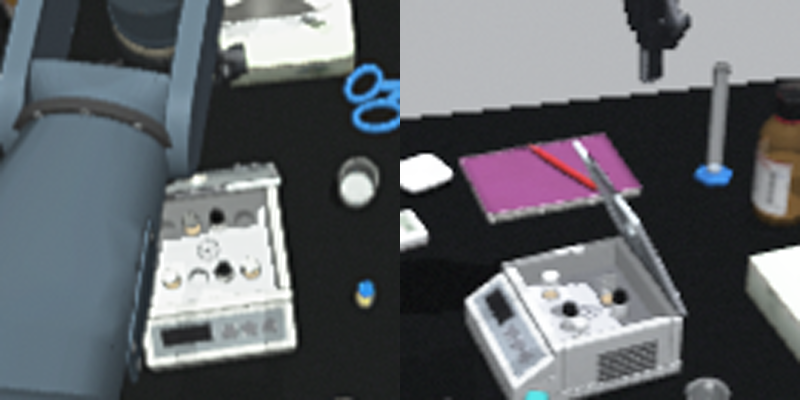

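The left half shows the open housing from above, with the measuring spot near crop (208,250). In the right half the shut fingers at crop (650,70) hang above and behind the lid. I'll compute the arc rows.

```bash
python3 - <<'E'
from h import *
N=40; th=np.linspace(1.143,0,N+1); r=np.linspace(.150,.160,N+1)
X=-r*np.cos(th)+.005*np.sin(th)+.011; Z=.083+r*np.sin(th)+.005*np.cos(th)
print('start h,z',X[0],Z[0],'end',X[-1],Z[-1])
for k in range(0,N,5): print(k//5, th[k+5].round(3),'tcp h %.4f z %.4f'%(X[k+5],Z[k+5]),'row x %.3f z %.3f'%((X[k+5]-X[k])/5/.04,-(Z[k+5]-Z[k])/5/.04))
E
python3 -m crank '0 0 0.7 0 0 0; 0 0 0.7 0 0 0; 0 0 0.7 0 0 0; 0 0 0.6 0 0 0; 0 0 0 0 0 0'
python3 -m crank '-0.14 0 0 0 0 0; -0.14 0 0 0 0 0; -0.14 0 0 0 0 0; 0 0 0 0 0 0; 0 0 0 0 0 0'
```

```text
start h,z -0.046680598313245544 0.2215566619770627 end -0.149 0.08800000000000001
0 1.0 tcp h -0.0665 z 0.2130 row x -0.099 z 0.043
1 0.857 tcp h -0.0850 z 0.2016 row x -0.093 z 0.057
2 0.714 tcp h -0.1019 z 0.1875 row x -0.084 z 0.070
3 0.572 tcp h -0.1167 z 0.1710 row x -0.074 z 0.082
4 0.429 tcp h -0.1290 z 0.1525 row x -0.062 z 0.093
5 0.286 tcp h -0.1387 z 0.1322 row x -0.048 z 0.101
6 0.143 tcp h -0.1454 z 0.1106 row x -0.034 z 0.108
7 0.0 tcp h -0.1490 z 0.0880 row x -0.018 z 0.113
t: 3.7
tcp_pos: [0.6172, 0.0595, 0.2198]
tool_rot: [0.996, 0.089, -0.004, -0.001]
force: [-0.9, 0.6, 0.3]
finger_gap: 0.001
gripper_force: 0.0
t: 4.2
tcp_pos: [0.6036, 0.0566, 0.2243]
tool_rot: [0.996, 0.089, 0.001, 0.0]
force: [-0.6, -0.3, -0.5]
finger_gap: -0.005
gripper_force: 0.0
```

```bash
python3 -m crank '-0.065 0 0.014 0 0 0; -0.065 0 0.014 0 0 0; -0.065 0 0.014 0 0 0; -0.065 0 0.014 0 0 0; -0.065 0 0.014 0 0 0'
python3 -m crank '-0.1 0 0.045 0 0 0; -0.1 0 0.045 0 0 0; -0.1 0 0.045 0 0 0; -0.1 0 0.045 0 0 0; -0.1 0 0.045 0 0 0'
python3 - <<'E'
from h import *
s,p,Rt=st(); d=p-[.6365,.0635,.083]; print('h',d@[.984,.177,0],'z',p[2],np.round(s['force'],2))
for n in ('side',):
    W=cloud(shot(n)); x,y,z=W[...,0],W[...,1],W[...,2]
    P=W[(x>.45)&(x<.67)&(y>-.06)&(y<.0)&(z>.1)&(z<.26)]
    for _ in range(4):
        c=P.mean(0); n=np.linalg.svd(P-c)[2][2]; n*=np.sign(n[0]); r=(P-c)@n; P=P[abs(r)<max(.002,2*r.std())]
    print('theta',np.arctan2(np.hypot(n[0],n[1]),n[2]),len(P))
E
```

```text
t: 4.7
tcp_pos: [0.5903, 0.0544, 0.2203]
tool_rot: [0.996, 0.089, -0.0, -0.0]
force: [-0.4, -0.5, 0.2]
finger_gap: 0.002
gripper_force: 0.0
t: 5.2
tcp_pos: [0.5708, 0.0508, 0.2114]
tool_rot: [0.996, 0.089, 0.0, 0.0]
force: [1.3, -0.1, -0.1]
finger_gap: -0.0
gripper_force: 0.6
h -0.06691080646681358 z 0.21135791171491908 [ 1.27 -0.09 -0.09]
theta 1.018143500083185 72
```

Contact is made and the lid is following: its angle is 1.02, with about 1.3 N of force. I'll continue along the arc.

```bash
python3 -m crank '-0.093 0 0.055 0 0 0; -0.093 0 0.055 0 0 0; -0.093 0 0.055 0 0 0; -0.093 0 0.055 0 0 0; -0.093 0 0.055 0 0 0'
python3 -m crank '-0.084 0 0.07 0 0 0; -0.084 0 0.07 0 0 0; -0.084 0 0.07 0 0 0; -0.084 0 0.07 0 0 0; -0.084 0 0.07 0 0 0'
python3 -m crank '-0.074 0 0.082 0 0 0; -0.074 0 0.082 0 0 0; -0.074 0 0.082 0 0 0; -0.074 0 0.082 0 0 0; -0.074 0 0.082 0 0 0'
python3 -m crank '-0.062 0 0.093 0 0 0; -0.062 0 0.093 0 0 0; -0.062 0 0.093 0 0 0; -0.062 0 0.093 0 0 0; -0.062 0 0.093 0 0 0'
python3 - <<'E'
from h import *
s,p,Rt=st(); d=p-[.6365,.0635,.083]; print('h',d@[.984,.177,0],'e',d@[-.177,.984,0],'z',p[2],np.round(s['force'],2))
E
```

```text
t: 5.75
tcp_pos: [0.5523, 0.0474, 0.2003]
tool_rot: [0.996, 0.089, -0.0, 0.0]
force: [1.3, 0.2, -0.3]
finger_gap: 0.002
gripper_force: 0.5
t: 6.25
tcp_pos: [0.5358, 0.0445, 0.1863]
tool_rot: [0.996, 0.089, 0.0, 0.0]
force: [0.9, -0.5, 0.8]
finger_gap: 0.0
gripper_force: 0.5
t: 6.75
tcp_pos: [0.5213, 0.0419, 0.1698]
tool_rot: [0.996, 0.089, 0.0, 0.0]
force: [0.9, 0.0, 0.2]
finger_gap: -0.001
gripper_force: 0.5
t: 7.25
tcp_pos: [0.509, 0.0397, 0.1512]
tool_rot: [0.996, 0.089, -0.0, -0.0]
force: [1.2, 0.1, 0.8]
finger_gap: -0.001
gripper_force: 0.4
h -0.1296305787043986 e -0.0008694110890883379 z 0.15119290142028735 [1.23 0.08 0.77]
```

```bash
python3 -m crank '-0.048 0 0.101 0 0 0; -0.048 0 0.101 0 0 0; -0.048 0 0.101 0 0 0; -0.048 0 0.101 0 0 0; -0.048 0 0.101 0 0 0'
python3 -m crank '-0.034 0 0.108 0 0 0; -0.034 0 0.108 0 0 0; -0.034 0 0.108 0 0 0; -0.034 0 0.108 0 0 0; -0.034 0 0.108 0 0 0'
python3 -m crank '-0.02 0 0.08 0 0 0; -0.02 0 0.08 0 0 0; -0.02 0 0.08 0 0 0; -0.02 0 0.08 0 0 0; -0.02 0 0.08 0 0 0'
```

```text
t: 7.75
tcp_pos: [0.4997, 0.038, 0.131]
tool_rot: [0.996, 0.089, 0.0, 0.0]
force: [1.0, 0.3, 0.4]
finger_gap: 0.001
gripper_force: 0.4
t: 8.25
tcp_pos: [0.493, 0.0368, 0.1093]
tool_rot: [0.996, 0.089, -0.0, 0.0]
force: [1.0, 0.1, 1.0]
finger_gap: -0.001
gripper_force: 0.4
t: 8.75
tcp_pos: [0.4891, 0.0361, 0.0935]
tool_rot: [0.996, 0.089, 0.0, 0.0]
force: [0.6, -0.2, 0.5]
finger_gap: -0.001
gripper_force: 0.4
```

```bash
python3 -m crank '0 0 0.03 0 0 0; 0 0 0.03 0 0 0; 0 0 0.03 0 0 0; 0 0 0.025 0 0 0; 0 0 0.02 0 0 0'
python3 -m crank '0 0 0.015 0 0 0; 0 0 0.015 0 0 0; 0 0 0 0 0 0; 0 0 0 0 0 0; 0 0 0 0 0 0'
```

```text
t: 9.25
tcp_pos: [0.4889, 0.0362, 0.0882]
tool_rot: [0.996, 0.089, -0.0, -0.0]
force: [-0.9, -0.5, 0.7]
finger_gap: 0.004
gripper_force: 0.4
t: 9.75
tcp_pos: [0.4889, 0.0362, 0.0879]
tool_rot: [0.996, 0.089, -0.0, 0.0]
force: [-1.5, -0.1, 8.4]
finger_gap: 0.003
gripper_force: 4.2
```

The lid bottomed out with 8 N at z = 0.088, which matches the closed height. I'll back off straight up and look.

```bash
python3 -m crank '0 0 -0.1 0 0 0; 0 0 -0.4 0 0 0; 0 0 -1 0 0 0; 0 0 -1 0 0 0; 0 0 -1 0 0 0'
python3 -m crank '0 0 -1 0 0 0; 0 0 -1 0 0 0; 0 0 -0.5 0 0 0; 0 0 0 0 0 0; 0 0 0 0 0 0'
python3 - <<'E'
from h import *
s,p,Rt=st(); print(p,s['q'])
a=shot('wrist','w1.png'); print('cam',(-a['Rm'].T@a['t']).round(3), proj(a,[.563,.05,.092]), proj(a,[.463,-.326,.2]))
for n in('side','top'):
    b=shot(n); W=cloud(b); x,y,z=W[...,0],W[...,1],W[...,2]
    P=W[(x>.4)&(x<.75)&(y>-.1)&(y<.17)&(z>.075)&(z<.15)]; print(n,len(P),np.percentile(P[:,2],[50,90,98,100]).round(4))
E
```

```text
t: 10.25
tcp_pos: [0.489, 0.0362, 0.2285]
tool_rot: [0.996, 0.089, -0.0, -0.0]
force: [0.9, 0.3, 0.1]
finger_gap: 0.001
gripper_force: 0.0
t: 10.75
tcp_pos: [0.4888, 0.0362, 0.3268]
tool_rot: [0.996, 0.089, 0.0, -0.0]
force: [-0.2, 0.5, 0.4]
finger_gap: 0.001
gripper_force: 0.0
[0.48882772 0.03620006 0.32684885] [-1.54559181e-01  2.32780765e-01  1.63224906e+00  7.36053212e-05
  1.27653353e+00  1.23786287e+00]
cam [0.561 0.049 0.469] [318.96807974 102.69072055] [681.60935047 280.16085972]
side 1543 [0.0883 0.0912 0.0934 0.0959]
top 737 [0.0872 0.0903 0.0924 0.0956]
```

View pics/w1.png

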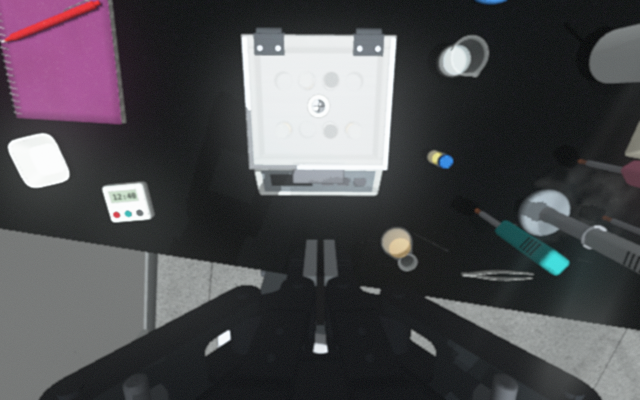

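The lid lies flat, with the port at (318,105) against a predicted (319,103). The vials are undisturbed and the probe's stand is at the right (545,210). I'll refine the port position from all the views while travelling to the probe.

```bash
python3 - <<'E'
from h import *
for n in('wrist','side','top'):
    s=load(n); W=cloud(s); x,y,z=W[...,0],W[...,1],W[...,2]
    m=(np.hypot(x-.563,y-.05)<.022)&(z>.0895)&(z<.1); P=W[m]
    print(n,'collar',len(P),P.mean(0).round(4) if len(P) else '')
    m=(x>.45)&(x<.68)&(y>-.06)&(y<.16)&(z>.084)&(z<.094); Q=np.ascontiguousarray(W[m][:,:2].astype(np.float32)); print('  lid',cv2.minAreaRect(Q),np.median(W[m][:,2]))
    c=proj(s,[.563,.05,.092]); u,v=c.round().astype(int)
    g=cv2.cvtColor(s['image'],cv2.COLOR_RGB2GRAY)[v-12:v+13,u-12:u+13]
    if n=='wrist': print(u,v); print(g[2:24,1:24])
E
python3 -m crank '-0.224 0.879 0 0 0 0; -0.224 0.879 0 0 0 0; -0.224 0.879 0 0 0 0; -0.224 0.879 0 0 0 0; -0.224 0.879 0 0 0 0' 0.4
python3 -m crank '-0.224 0.879 0 0 0 0; -0.224 0.879 0 0 0 0; -0.224 0.879 0 0 0 0; -0.224 0.879 0 0 0 0; -0.224 0.879 0 0 0 0'
python3 -m crank '0 0 0 0 0 0; 0 0 0 0 0 0; 0 0 0 0 0 0; 0 0 0 0 0 0; 0 0 0 0 0 0'
python3 - <<'E'
from h import *
a=shot('wrist','w2.png'); W=cloud(a); x,y,z=W[...,0],W[...,1],W[...,2]
s,p,Rt=st(); print(p,s['finger_gap'],proj(a,[.463,-.326,.195]))
m=(abs(x-.463)<.03)&(abs(y+.326)<.03)&(z>.188)&(z<.205)
P=W[m]; print(len(P),P.mean(0)); print(cv2.minAreaRect(np.ascontiguousarray(P[:,:2].astype(np.float32))))
E
```

```text
wrist collar 220 [0.5594 0.0508 0.091 ]
  lid ((0.5536574721336365, 0.050001196563243866), (0.17509406805038452, 0.170639768242836), 9.839964866638184) 0.08727402758790517
319 103
[[239 239 239 239 239 239 238 238 237 235 234 235 236 238 239 238 239 239
  239 240 240 240 240]
 [239 239 239 238 238 235 234 236 237 235 235 237 236 235 234 235 237 239
  239 239 239 239 240]
 [239 240 239 239 234 233 235 241 244 247 249 248 245 241 237 234 233 237
  239 240 240 240 239]
 [238 239 238 236 237 242 248 251 252 253 253 253 253 252 249 244 238 235
  236 238 239 239 239]
 [237 234 235 237 245 251 253 253 254 253 253 254 254 254 254 252 249 240
  234 234 236 238 239]
 [235 230 235 245 251 253 252 252 252 250 247 247 251 254 254 254 253 249
  239 233 233 237 239]
 [230 231 244 252 253 252 248 247 246 240 223 214 223 240 250 254 254 253
  249 239 234 237 238]
 [231 240 251 253 252 249 244 245 246 237 203 166 169 194 225 246 254 254
  253 246 237 236 237]
 [235 247 253 253 250 246 244 247 249 243 217 168 156 161 178 221 246 254
  254 251 241 235 237]
 [237 249 253 251 246 244 246 249 250 245 223 1
[... 1493 characters left out ...]
 9.662323951721191) 0.08752041283979553
t: 11.4
tcp_pos: [0.4755, -0.1459, 0.3255]
tool_rot: [0.996, 0.089, -0.001, -0.001]
force: [1.4, 0.1, 0.4]
finger_gap: 0.697
gripper_force: 0.0
t: 11.9
tcp_pos: [0.4626, -0.3269, 0.3252]
tool_rot: [0.996, 0.089, -0.001, -0.001]
force: [0.6, -0.4, -0.0]
finger_gap: 0.698
gripper_force: 0.0
t: 12.4
tcp_pos: [0.4635, -0.3246, 0.3271]
tool_rot: [0.996, 0.09, -0.0, -0.0]
force: [0.7, -0.6, 0.1]
finger_gap: 0.702
gripper_force: 0.0
[ 0.46357645 -0.32478945  0.32726572] 0.69878836865402 [320.5814671  190.01343929]
668 [ 0.46458819 -0.32482086  0.19304275]
((0.46352893114089966, -0.3252687454223633), (0.02220468968153, 0.027705317363142967), 8.619494438171387)
```

View pics/w2.png

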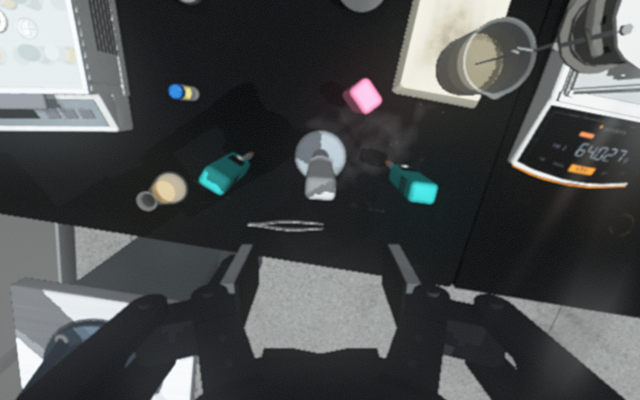

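Directly above the probe, its top is at (320,190) and measures 22×28 mm at (0.4635,-0.3253), yaw 8.6°. That matches the description and is within 1 mm of the TCP. The port's best estimate is (0.5595,0.050). Now I'll descend and grip.

```bash
python3 -m crank '0 0 0.8 0 0 0; 0 0 0.8 0 0 0; 0 0 0.8 0 0 0; 0 0 0.8 0 0 0; 0 0 0.4 0 0 0'
python3 -m crank '0 0.012 0.4 0 0 0; 0 0 0.4 0 0 0; 0 0 0.4 0 0 0; 0 0 0 0 0 0; 0 0 0 0 0 0'
python3 -m crank '0 0 0 0 0 0; 0 0 0 0 0 0; 0 0 0 0 0 0; 0 0 0 0 0 0; 0 0 0 0 0 0' -1 50
```

```text
t: 12.95
tcp_pos: [0.4624, -0.3241, 0.1806]
tool_rot: [0.996, 0.089, -0.001, -0.002]
force: [-0.8, -0.1, 0.9]
finger_gap: 0.702
gripper_force: 0.0
t: 13.45
tcp_pos: [0.4637, -0.3261, 0.1354]
tool_rot: [0.996, 0.089, 0.0, -0.0]
force: [-0.6, 0.2, -0.3]
finger_gap: 0.7
gripper_force: 0.0
t: 13.95
tcp_pos: [0.4638, -0.3263, 0.1362]
tool_rot: [0.996, 0.089, 0.0, 0.0]
force: [0.0, 1.3, 6.3]
finger_gap: 0.324
gripper_force: 40.6
```

The grip is good: a gap of 27.5 mm matches the 28 mm handle. I'll lift it straight out and look.

```bash
python3 -m crank '0 0 -0.2 0 0 0; 0 0 -0.5 0 0 0; 0 0 -0.8 0 0 0; 0 0 -0.8 0 0 0; 0 0 -0.8 0 0 0'
python3 -m crank '0 0 -0.8 0 0 0; 0 0 -0.8 0 0 0; 0 0 -0.4 0 0 0; 0 0 0 0 0 0; 0 0 0 0 0 0'
python3 -m crank '0.4 -0.88 0 0 0 0; 0.4 -0.88 0 0 0 0; 0.4 -0.88 0 0 0 0; 0.4 -0.88 0 0 0 0; 0.4 -0.88 0 0 0 0'
python3 -m crank '0.4 -0.88 0 0 0 0; 0.4 -0.88 0 0 0 0; 0.4 -0.88 0 0 0 0; 0.4 -0.88 0 0 0 0; 0.4 -0.88 0 0 0 0'
python3 -m crank '0 0 0 0 0 0; 0 0 0 0 0 0; 0 0 0 0 0 0; 0 0 0 0 0 0; 0 0 0 0 0 0'
python3 - <<'E'
from h import *
s,p,Rt=st(); print(p,s['finger_gap'],Rt.round(3).tolist(),p-[.5595,.0502,0])
ims=[]
for n in('wrist','side','top'):
    a=shot(n); W=cloud(a); x,y,z=W[...,0],W[...,1],W[...,2]
    for lo,hi in((.19,.222),(.225,.285),(.29,.39)):
        P=W[(np.hypot(x-p[0],y-p[1])<.022)&(z>lo)&(z<hi)]
        if len(P)>3: print(n,lo,len(P),P.mean(0).round(4),P.min(0).round(4),P.max(0).round(4))
    c=proj(a,[p[0],p[1],.25]); print(n,'tip px',proj(a,[p[0],p[1],p[2]-.116]),'port',proj(a,[.5595,.0502,.092]),'handle top',proj(a,[p[0],p[1],p[2]+.059]))
    u,v=c.astype(int); u=max(80,u);v=min(max(100,v),300); ims.append(cv2.resize(a['image'][v-100:v+100,u-70:u+70,::-1],(392,560),interpolation=cv2.INTER_CUBIC)); print(n,'crop origin',u-70,v-100)
cv2.imwrite('pics/h1.png',np.hstack(ims[:2]))
E
```

```text
t: 14.45
tcp_pos: [0.4631, -0.3262, 0.2602]
tool_rot: [0.996, 0.089, -0.0, -0.0]
force: [0.2, -0.6, -1.6]
finger_gap: 0.32
gripper_force: 39.9
t: 14.95
tcp_pos: [0.463, -0.3259, 0.3386]
tool_rot: [0.996, 0.089, -0.0, -0.0]
force: [-0.6, -0.1, -1.4]
finger_gap: 0.319
gripper_force: 40.0
t: 15.45
tcp_pos: [0.5101, -0.137, 0.3369]
tool_rot: [0.996, 0.089, -0.002, -0.001]
force: [0.3, -0.3, -2.0]
finger_gap: 0.324
gripper_force: 40.1
t: 15.95
tcp_pos: [0.5575, 0.0501, 0.3368]
tool_rot: [0.996, 0.089, -0.002, -0.0]
force: [1.3, -0.2, -0.3]
finger_gap: 0.319
gripper_force: 40.1
t: 16.45
tcp_pos: [0.5583, 0.0474, 0.3389]
tool_rot: [0.996, 0.088, -0.0, 0.0]
force: [-0.4, -0.4, -1.8]
finger_gap: 0.322
gripper_force: 40.3
[0.55827371 0.04737151 0.33890221] 0.32172232441047166 [[0.984, 0.176, -0.001], [0.176, -0.984, -0.0], [-0.001, 0.0, -1.0]] [-0.00122629 -0.00282849  0.33890221]
wrist 0.225 227 [0.5613 0.0477 0.2596] [0.5577 0.0433 0.225 ] [0.5626 0.0511 0.2849]
wrist 0.29 7069 [0.5682 0.049  0.3624] [0.5446 0.0296 0.3061] [0.5737 0.0682 0.39  ]
wrist tip px [319.10343944 194.00863984] port [317.27332454 164.16651422] handle top [317.95337907 343.56397968]
wrist crop origin 249 103
side 0.225 36 [0.5596 0.0451 0.2544] [0.5556 0.0405 0.2286] [0.5628 0.0502 0.2801]
side 0.29 171 [0.5536 0.041  0.3432] [0.5453 0.026  0.2911] [0.5689 0.0648 0.3896]
side tip px [329.58855583 143.20780367] port [329.34090093 175.24747288] handle top [330.23480294  93.30837878]
side crop origin 259 35
top tip px [287.27369255 157.91032056] port [289.30998025 168.60869138] handle top [282.23998803 138.40145126]
top crop origin 216 55
```

View pics/h1.png

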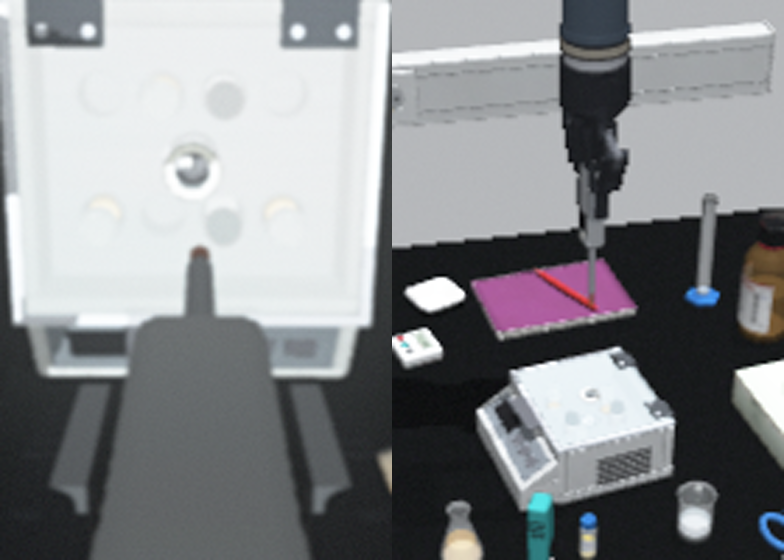

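Left (wrist): the copper tip is at crop (200,253) and the collar at (192,170), both within about 1 px of prediction. Right (side): the probe hangs upright above the closed lid. I'll shift about (2,-3.4) mm in tool axes, go down to just above the collar, and re-check.

```bash
python3 -m crank '0.053 -0.085 0 0 0 0; 0 0 0.6 0 0 0; 0 0 0.6 0 0 0; 0 0 0.6 0 0 0; 0 0 0.6 0 0 0'
python3 -m crank '0 0 0.3 0 0 0; 0 0 0 0 0 0; 0 0 0 0 0 0; 0 0 0 0 0 0; 0 0 0 0 0 0'
python3 - <<'E'
from h import *
s,p,Rt=st(); print(p,s['force'],p-[.5595,.0502,0])
ims=[]
for n in('wrist','side'):
    a=shot(n); W=cloud(a); x,y,z=W[...,0],W[...,1],W[...,2]
    P=W[(np.hypot(x-p[0],y-p[1])<.009)&(z>p[2]-.112)&(z<p[2]-.04)]
    # edges: fit x,y linear in z
    if len(P)>10: print(n,len(P),'slope x,y per z',[np.polyfit(P[:,2],P[:,i],1).round(3).tolist() for i in(0,1)],'mean',P.mean(0).round(4))
    t=proj(a,[p[0],p[1],p[2]-.116]); print(n,'tip',t,'port',proj(a,[.5595,.0502,.092]),'under',proj(a,[p[0],p[1],p[2]-.036]))
    u,v=t.astype(int); k=30 if n=='side' else 45; ims.append(cv2.resize(a['image'][v-k:v+k,u-k:u+k,::-1],(400,400),interpolation=cv2.INTER_CUBIC)); print('crop',u-k,v-k,400/2/k)
cv2.imwrite('pics/h2.png',np.hstack(ims))
E
```

```text
t: 17.1
tcp_pos: [0.5602, 0.0524, 0.2425]
tool_rot: [0.996, 0.089, 0.0, 0.0]
force: [-0.0, 0.6, -1.0]
finger_gap: 0.322
gripper_force: 40.3
t: 17.6
tcp_pos: [0.5608, 0.0522, 0.2324]
tool_rot: [0.996, 0.089, 0.001, 0.0]
force: [-0.1, -0.1, -1.1]
finger_gap: 0.323
gripper_force: 40.3
[0.56077631 0.05218583 0.2324291 ] [-0.12693833 -0.06831229 -1.05605357] [0.00127631 0.00198583 0.2324291 ]
wrist 224 slope x,y per z [[0.003, 0.564], [0.002, 0.052]] mean [0.5642 0.0525 0.156 ]
wrist tip [318.99256946 194.42907544] port [320.89212187 188.97129764] under [318.77102679 230.01736611]
crop 273 149 4.444444444444445
side 34 slope x,y per z [[-0.022, 0.566], [-0.037, 0.055]] mean [0.5625 0.0491 0.1552]
side tip [329.66074915 169.06294673] port [329.34090093 175.24747288] under [329.93202621 149.20875894]
crop 299 139 6.666666666666667
```

View pics/h2.png

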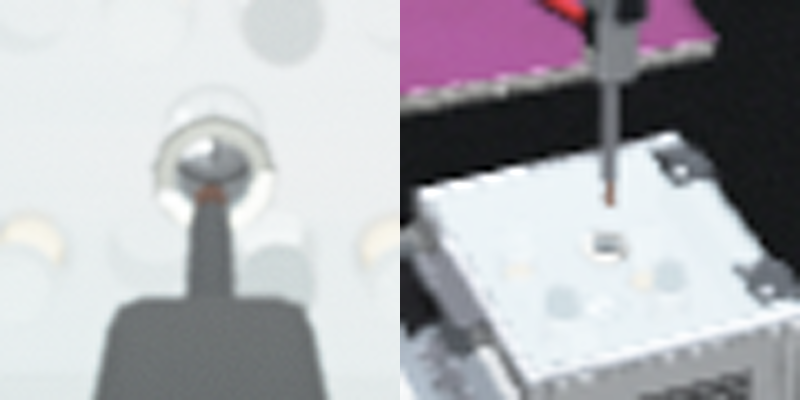

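The sheath is upright (slope 0.003). In the wrist crop the tip is at (209,190) and the hole centre at (213,170). The side crop agrees, with the tip at (609,200) above the hole at (606,243). Only about 1 mm of shift is needed, so I'll go in slowly.

```bash
python3 -m crank '-0.012 0.025 0 0 0 0; 0 0 0.2 0 0 0; 0 0 0.3 0 0 0; 0 0 0.3 0 0 0; 0 0 0.2 0 0 0'
python3 -m crank '0 0 0.2 0 0 0; 0 0 0.2 0 0 0; 0 0 0.1 0 0 0; 0 0 0 0 0 0; 0 0 0 0 0 0'
python3 - <<'E'
from h import *
s,p,Rt=st(); print(p,np.round(s['force'],2))
E
```

```text
t: 18.2
tcp_pos: [0.5586, 0.0513, 0.1891]
tool_rot: [0.996, 0.089, -0.001, -0.0]
force: [0.3, -0.3, -1.0]
finger_gap: 0.324
gripper_force: 40.3
t: 18.7
tcp_pos: [0.5599, 0.0511, 0.1713]
tool_rot: [0.996, 0.089, 0.0, 0.0]
force: [-0.3, -0.3, -1.1]
finger_gap: 0.321
gripper_force: 40.3
[0.55991623 0.051147   0.17126386] [-0.33 -0.31 -1.15]
```

```bash
python3 -m crank '0 0 0.05 0 0 0; 0 0 0.05 0 0 0; 0 0 0.025 0 0 0; 0 0 0 0 0 0; 0 0 0 0 0 0'
python3 -m crank '0 0 0.025 0 0 0; 0 0 0.025 0 0 0; 0 0 0 0 0 0; 0 0 0 0 0 0; 0 0 0 0 0 0'
python3 -m crank '0 0 0.025 0 0 0; 0 0 0.025 0 0 0; 0 0 0 0 0 0; 0 0 0 0 0 0; 0 0 0 0 0 0'
```

```text
t: 19.2
tcp_pos: [0.5597, 0.0512, 0.1662]
tool_rot: [0.996, 0.089, 0.0, 0.0]
force: [-1.1, -0.3, -0.5]
finger_gap: 0.319
gripper_force: 40.3
t: 19.7
tcp_pos: [0.5596, 0.0512, 0.1641]
tool_rot: [0.996, 0.089, -0.0, 0.0]
force: [0.4, -0.7, -1.1]
finger_gap: 0.323
gripper_force: 40.3
t: 20.2
tcp_pos: [0.5598, 0.0512, 0.1622]
tool_rot: [0.996, 0.089, 0.0, 0.0]
force: [-0.1, 0.1, 0.0]
finger_gap: 0.318
gripper_force: 40.4
```

Contact came near z = 0.163, as predicted. I'll push about 4 mm more, checking the spring force.

```bash
python3 -m crank '0 0 0.025 0 0 0; 0 0 0.025 0 0 0; 0 0 0 0 0 0; 0 0 0 0 0 0; 0 0 0 0 0 0' 
python3 -m crank '0 0 0.025 0 0 0; 0 0 0.025 0 0 0; 0 0 0 0 0 0; 0 0 0 0 0 0; 0 0 0 0 0 0' 
for i in 1 2 3 4; do python3 -m crank '0 0 0 0 0 0; 0 0 0 0 0 0; 0 0 0 0 0 0; 0 0 0 0 0 0; 0 0 0 0 0 0' | grep -E 'tcp|^force|rot'; done
python3 - <<'E'
from h import *
F=[]
for i in range(10): snapshot('wrist'); F.append(st()[0]['force'])
print(np.mean(F,0),np.std(F,0)/3)
E
```

```text
t: 20.7
tcp_pos: [0.5598, 0.0511, 0.1602]
tool_rot: [0.996, 0.089, 0.0, 0.0]
force: [-0.4, 0.9, 0.3]
finger_gap: 0.319
gripper_force: 40.4
t: 21.2
tcp_pos: [0.5598, 0.0512, 0.1582]
tool_rot: [0.996, 0.089, 0.0, 0.0]
force: [1.0, -0.3, 1.7]
finger_gap: 0.32
gripper_force: 40.5
tcp_pos: [0.5598, 0.0512, 0.1582]
tool_rot: [0.996, 0.089, 0.0, 0.0]
force: [0.4, 0.6, 1.4]
tcp_pos: [0.5598, 0.0512, 0.1581]
tool_rot: [0.996, 0.089, 0.0, 0.0]
force: [0.4, 0.2, 2.1]
tcp_pos: [0.5598, 0.0512, 0.1582]
tool_rot: [0.996, 0.089, 0.0, 0.0]
force: [1.0, -0.3, 0.7]
tcp_pos: [0.5597, 0.0512, 0.1581]
tool_rot: [0.996, 0.089, 0.0, 0.0]
force: [0.8, -0.6, 1.8]
[ 1.16643338 -0.29699663  1.56462277] [0.1518009  0.12767052 0.22551795]
```

The net push is about 2.65 N, so the tip is in about 4.7 mm, close to halfway. One last check picture.

Run:
```python
from h import *
s,p,Rt=st(); ims=[]
for n,k in(('wrist',45),('side',45)):
    a=shot(n); u,v=proj(a,[.56,.051,.1]).astype(int); ims.append(cv2.resize(a['image'][v-k:v+k,u-k:u+k,::-1],(400,400),interpolation=cv2.INTER_CUBIC))
    W=cloud(a); x,y,z=W[...,0],W[...,1],W[...,2]
    P=W[(np.hypot(x-p[0],y-p[1])<.009)&(z>.096)&(z<.119)]; print(n,len(P),P.mean(0).round(4))
    Q=W[(x>.4)&(x<.65)&(y>-.05)&(y<.14)&(z>.08)&(z<.097)]; print('lid z',np.median(Q[:,2]))
cv2.imwrite('pics/f.png',np.hstack(ims)); print(p,Rt[:,2])
```

```text
wrist 47 [0.563  0.0514 0.1009]
lid z 0.08715470438067163
side 12 [0.5607 0.0485 0.1064]
lid z 0.08849889229894459
[0.55969958 0.05117504 0.15813231] [ 1.06464254e-04  5.64530869e-06 -9.99999994e-01]
```

View pics/f.png

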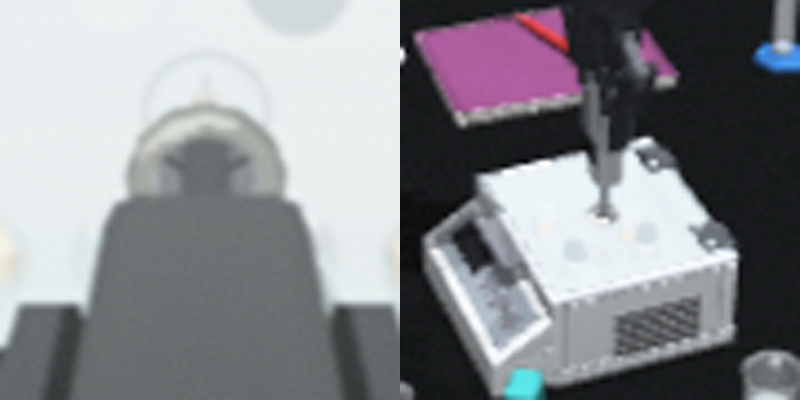

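The sheath passes through the middle of the collar, at wrist crop (207,165) with the hole spanning about 165–250. The lid is level and the handle is upright. I'll hand it in.

```bash
python3 -c "
from station import manip
print(manip.sign_off())"
```

```text
the job is handed in; nothing more can be done
None
```

I closed the lid, passed the grey probe upright through the port, and handed the job in holding it on the measuring spot with the tip pushed in about 4.7 mm (net push about 2.65 N); no verdict was returned.

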